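# Index the spacer carousel to the blue tub

## Robot

A 7-joint arm with a two-finger parallel gripper is mounted at the origin on the work surface. World frame = base frame: x ahead of the robot, y to its left, z up, the work surface at z = 0. Lengths are in m, angles in rad, forces in N, time in s.
With the tool pointing down it reaches from about 0.4 to 0.85 m from the base axis. Payload 10.4 kg.
Tool frame: the origin (TCP) lies midway between the tips of the shut fingers; the grasp point (between the pads) lies 19 mm behind it (r.grasp_offset is the distance from the TCP to the grasp point, in m); x points along the fingers, y is the direction in which the jaws open and shut, and the axes are right-handed (so a half turn about x gives the same grasp; the last joint's range is limited). The gripper opens to 87 mm and grips with 3 to 60 N. Pads are 19 mm wide; open, the fingers measure 117 mm over their backs; the gripper's body (75 mm by 190 mm) begins 51 mm behind the grasp point.
Start: joints at [-1.272, 0.332, -0.065, 1.46, 0.022, 1.35, -0.088], TCP at [0.198, 0.593, 0.184] pointing down, gripper open.
Joint ranges: [-2.6, 2.6], [-0.5, 2.12], [-1.47, 1.34], [0.16, 2.42], [-1.27, 4.41], [0.06, 2.06], [-2.6, 2.6]. Speed limits (rad/s): [2.22, 2.22, 2.79, 2.79, 3.14, 3.14, 3.14].

## Interface

Orientations are given as a unit quaternion [x, y, z, w].
In Python, from bench import r, vision, close_job gives the robot as it stands. The module is installed in compiled form; this text tells all that it offers.
- The arm moves only by the shell command python3 -m pendant 'ROWS' [OPENING] [FORCE]. ROWS is text: rows parted by semicolons, each of 6 numbers parted by spaces: the shift along the tool's x, y, z in units of 0.25 m (1.0 is 0.25 m), then the turn, a rotation vector about the tool's x, y, z in units of 1.5 rad (1.0 is 1.5 rad). A call has 1 to 8 rows; each row is the pose to reach, as a shift and turn from the pose commanded when the call began, along the tool's axes at that moment; what a row does not reach only later rows make up. A row lasts 1/10 s, in which the tool goes at most 50 mm and 8.59 degrees, less where a joint would pass 70% of its speed; a pose out of reach is approached as far as the arm can. A call with a number of a shift or a turn outside -1 to 1 is refused whole. A call with a gripper value outside its range is refused whole. OPENING is the gripper command: -1 is shut, 1 is fully open, values between are in proportion, set as the call begins (- or left out, the last holds). The fingers move at their own pace and stop on an object; FORCE is the grip in N (left out, the last holds). Time passes only in rows, so rows that repeat a pose let the fingers close. It gives the time, the measured TCP pose, the force and the opening at its end, in the units of the state.
- r.read_state(): the state, without advancing time (a new reading comes with each control period).
- vision.camera(name): name is "scene" or "top" or "wrist"; returns (picture, depth): 480x640x3 uint8, blue, green, red; 480x640 float32, m along the optical axis (not along the pixel's ray), 0 where there is no reading.
- vision.get_calibration(name): a dict with "camera_matrix" (3x3 intrinsics, pixels), "k1" (the pictures are not rectified: a ray, as slopes to the right and down, at radius r is drawn at 1 + k1 r^2 times it, then the intrinsics apply), "rvec" (rotation vector, rad) and "tvec" (3), from world to camera coordinates, as OpenCV has them. Camera axes: x right, y down, z forward; pixel columns grow to the right and rows downward; lengths in m; the calibration is good to about 2 mm. A picture is of the moment at which its call begins: read the wrist's pose just before it. get_calibration takes no time and is no camera call; for the wrist camera it gives the pose at the moment of the call.
- close_job(): hands the job in, once; it reports no verdict.
The state is a dict: "time": time; "joint_positions": joint angles; "joint_vel": joint speeds; "joint_torque": joint torques, N m; "ee_pos": TCP position; "eef_rot": TCP orientation; "ft_force": force on the tool from outside, world axes, zero at the start; "torque": the same for the moment, N m; "width": finger opening in m.
Only numpy, scipy, OpenCV 4.12 (cv2) and the standard library are available. Lean on these libraries where they do the work, as an engineer would, in place of code of your own. Each camera call takes 0.05 s, during which the arm holds its last target. There are 200 camera calls.

## Task

By gently pushing the green tab that sticks out from the rim of the small aluminium turntable, turn the turntable (either way round) until the blue spacer tub is centred in front of the red pointer, then take the hand away. Only push the tab: do not grip it, leave the tubs and the tray itself untouched, and leave the trowel, float and tile sample where they lie.

Things in the scene. Friction and masses are not known exactly. Their poses are not given: they have to be found in the camera images.
- plate: fixed flat base plate under the turntable, dark steel, 140 mm across, 5 mm thick; origin on the counter, on the turntable's vertical axis; its -x axis points along the white tongue with a red arrow (34 mm wide, about 6 mm tall, reaching from 65 to 165 mm from the axis, the arrow pointing in to the axis) which is the pointer. The tab passes 18 mm above the tongue
- station (a point): the pointer's position: the point 46 mm from the turntable's axis towards the red pointer and 56 mm above the counter, where the centre of the tub must stand to be centred at the pointer
- tab_mid (a point): point on the green tab, 105 mm from the turntable's axis and 49 mm above the counter; the tab is an upright radial fin 12 mm thick (along the push), reaching from 77 to 127 mm from the axis and from 24 to 74 mm above the counter; it is fixed to the turntable and may be pushed on either flat side, by fingers coming down beside it outside the tray's rim. It stands midway between two of the pockets
- axis_top (a point): point on the turntable's vertical axis, 48 mm above the counter, on top of its small steel hub (20 mm across). The turntable is an aluminium disc 158 mm across, its top 32 mm above the counter, with three pocket rings 58 mm across and 8 mm high, 120 degrees apart, for the tubs
- rotor (a joint): angle of the turntable (rad), 0 at the start, growing counter-clockwise seen from above; it turns freely both ways (stops at +-7 rad), stays where it is left, and needs about 1 to 2 N at the tab
- blue_mid (a point): centre (half-way up) of the blue plastic spacer tub: a lidded round tub 50 mm across and 47 mm tall with a white cross on its lid; loose, standing in one of the tray's three 8 mm deep pockets (about 2 mm of play), its centre 46 mm from the turntable's axis; its underside is 32 mm and its top about 81 mm above the counter. Any of the three colours may be in any pocket. z of this point is up
- yellow_mid (a point): centre (half-way up) of the yellow plastic spacer tub: a lidded round tub 50 mm across and 47 mm tall with a white cross on its lid; loose, standing in one of the tray's three 8 mm deep pockets (about 2 mm of play), its centre 46 mm from the turntable's axis; its underside is 32 mm and its top about 81 mm above the counter. Any of the three colours may be in any pocket. z of this point is up
- orange_mid (a point): centre (half-way up) of the orange plastic spacer tub: a lidded round tub 50 mm across and 47 mm tall with a white cross on its lid; loose, standing in one of the tray's three 8 mm deep pockets (about 2 mm of play), its centre 46 mm from the turntable's axis; its underside is 32 mm and its top about 81 mm above the counter. Any of the three colours may be in any pocket. z of this point is up
- trowel: loose brushed steel notched trowel, blade 270 x 122 mm, handle along its x, 78 mm high; origin under the blade's centre; a bystander
- float: loose white rubber grout float, 240 x 95 mm, handle along its x, 80 mm high; origin under its centre; a bystander
- tile: loose pale sandstone tile sample 100 x 100 x 10 mm; origin under its centre; a bystander
Things that resemble listed ones, but are neither listed nor needed, are in the scene too. Leave any black or turquoise look-alike of the part that bears blue_mid alone.

How it is judged:
On the way:
1. the fingers push the tab (contact force between the fingers and rotor_c0 above 0.2 N), for 0.1 s.
At the end, for the whole second after the job is handed in: the blue tub's centre is within 8 mm (horizontally) of the station at the pointer, the turntable is still (under 0.05 rad/s), all three tubs stand upright (within 0.1 rad) in their pockets, and trowel, float and tile lie within 20 mm of where they were (horizontal distance between blue_mid and station below 0.008 m and velocity of joint rotor between -0.05 and 0.05 rad/s and angle between each of blue_mid, yellow_mid, orange_mid's own z axis and vertical below 0.1 rad and height (world z) of blue_mid between 0.05 and 0.062 m and horizontal distance between each of blue_mid, yellow_mid, orange_mid and axis_top below 0.052 m and height (world z) of yellow_mid between 0.05 and 0.062 m and height (world z) of orange_mid between 0.05 and 0.062 m and distance of each of trowel, float, tile from where it was at the start of the episode below 0.02 m); the robot touches nothing.
It fails at once if a tub is touched by the robot (over 1 N) (contact force between any of the fingers, the arm and tub_blue above 1 N or contact force between any of the fingers, the arm and tub_yellow above 1 N or contact force between any of the fingers, the arm and tub_orange above 1 N).
It fails at once if a tub is lifted 10 mm out of its pocket or tipped (height (world z) of any of blue_mid, yellow_mid, orange_mid above 0.066 m or angle between any of blue_mid, yellow_mid, orange_mid's own z axis and vertical above 0.3 rad).
It fails at once if the tray itself is pushed (over 2 N) instead of the tab (contact force between any of the fingers, the arm and rotor_c1 above 2 N).
It fails at once if the tab is gripped or shoved hard (over 15 N), or the turntable flung round (over 4 rad/s) (contact force between any of the fingers, the arm and rotor_c0 above 15 N or velocity of joint rotor above 4 rad/s or velocity of joint rotor below -4 rad/s).
It fails at once if the trowel, float or tile sample is moved 20 mm (distance of any of trowel, float, tile from where it was at the start of the episode above 0.02 m).
It also fails if it takes over 43 s, if anything falls off the work surface, if the arm or the gripper's body presses on something with over 40 N, if the wrist force passes 120 N, or if a joint passes its speed limit or range.

## Working session

There is one attempt and no reset: what is moved stays moved. The work goes in short steps, Python scripts to look and compute and a shell command to move; the robot and the scene stay as the last step left them, time stands still between calls to the robot, and variables do not carry over. Pictures are saved under pics/ and viewed, about 8 in all and at most 12, crops included, and the job is handed in when it is done.

```bash
mkdir -p pics
python3 - <<'E'
from bench import r, vision
import cv2,numpy as np
s=r.read_state();print({k:np.round(v,3).tolist() for k,v in s.items()})
for n in ["scene","top"]:
    p,d=vision.camera(n);cv2.imwrite(f"pics/{n}0.png",p);np.save(f"pics/{n}0.npy",d)
    c=vision.get_calibration(n);print(n,c)
E
```

```text
{'time': 0.0, 'joint_positions': [-1.272, 0.333, -0.065, 1.461, 0.022, 1.35, -0.088], 'joint_vel': [0.001, -0.0, -0.0, -0.0, 0.001, 0.0, 0.001], 'joint_torque': [-0.0, -62.323, 0.025, -38.991, -0.061, 0.039, 0.0], 'ee_pos': [0.198, 0.592, 0.184], 'eef_rot': [0.113, 0.698, -0.114, 0.698], 'ft_force': [-0.205, -0.24, 0.9], 'torque': [-0.036, 0.011, -0.038], 'width': 0.087}
scene {'camera_matrix': array([[438.17405854,   0.        , 312.47175113],
       [  0.        , 438.17405854, 242.57809729],
       [  0.        ,   0.        ,   1.        ]]), 'k1': -0.061109744148595234, 'rvec': array([ 1.04633297,  2.56768312, -0.86081889]), 'tvec': array([ 0.37703939, -0.24695926,  1.24894376])}
top {'camera_matrix': array([[565.42127101,   0.        , 315.47055064],
       [  0.        , 565.42127101, 236.64259489],
       [  0.        ,   0.        ,   1.        ]]), 'k1': -0.15774757245054075, 'rvec': array([ 2.13399814, -2.12412224,  0.16198005]), 'tvec': array([0.01416445, 0.53508045, 1.12494628])}
```

View pics/top0.png

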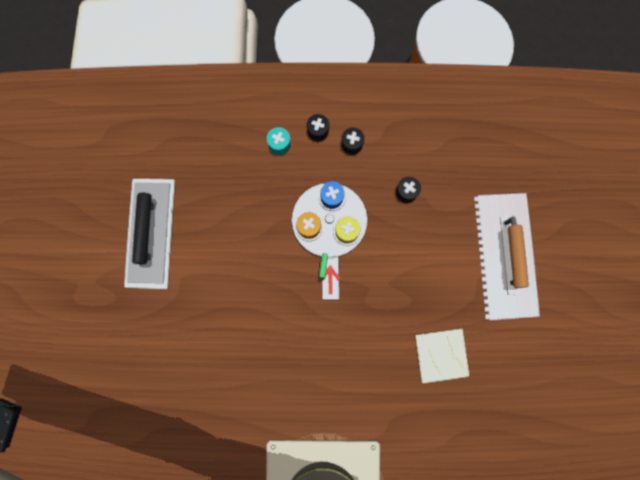

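View pics/scene0.png

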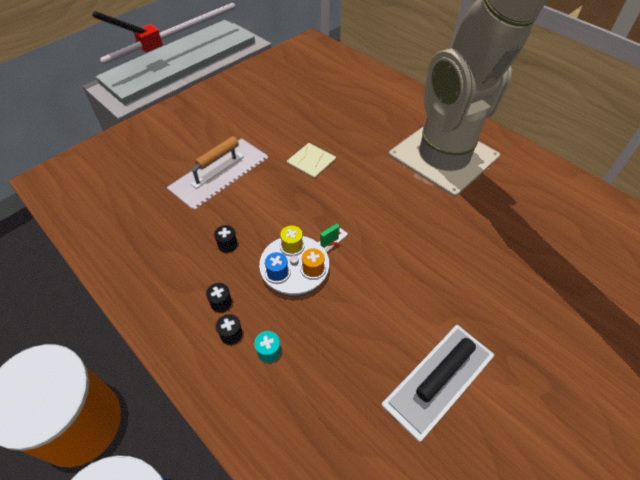

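The blue tub (333,194) stands on the turntable at (330,220). The green tab (323,265) is just left of the red-arrow tongue (331,280). The look-alikes are turquoise (279,139) and black (318,127), (352,140) and (409,188). They stand on the counter off the tray, so the blue tub at (333,194) is the one meant. I'll confirm that in a crop and measure.

```bash
cat > h.py <<'E'
from bench import r, vision
import cv2,numpy as np
from scipy.spatial.transform import Rotation as R
def cast(cal,uv,z):
    K=cal["camera_matrix"];M=cv2.Rodrigues(cal["rvec"])[0];t=cal["tvec"]
    n=cv2.undistortPoints(np.float64(uv).reshape(-1,1,2),K,np.array([cal["k1"],0,0,0.]))[:,0]
    d=np.c_[n,np.ones(len(n))]@M; o=-M.T@t
    return o+d*((z-o[2])/d[:,2])[:,None]
HS={"blue":(105,125),"yellow":(26,34),"orange":(10,22),"green":(55,75)}
ROI={"top":(275,165,390,310),"scene":(245,215,360,305)}
def blob(p,n,col):
    h=cv2.cvtColor(p,cv2.COLOR_BGR2HSV);a,b=HS[col]
    m=cv2.inRange(h,(a,150,90),(b,255,255));x0,y0,x1,y1=ROI[n]
    k=np.zeros_like(m);k[y0:y1,x0:x1]=m[y0:y1,x0:x1]
    c=max(cv2.findContours(k,cv2.RETR_EXTERNAL,cv2.CHAIN_APPROX_NONE)[0],key=cv2.contourArea)
    return c
def look(n="top",save=None):
    p,d=vision.camera(n);cal=vision.get_calibration(n)
    if save: cv2.imwrite(save,p)
    out={}
    for col,z in (("blue",.081),("yellow",.081),("orange",.081),("green",.074)):
        try:
            c=blob(p,n,col)
            uv=cv2.minEnclosingCircle(c)[0] if col!="green" else cv2.minAreaRect(c)[0]
            out[col]=cast(cal,[uv],z)[0][:2];out[col+"_uv"]=np.round(uv,1)
        except ValueError: out[col]=None
    return p,cal,out
E
python3 - <<'E'
from h import *
p,cal,o=look()
for k,v in o.items(): print(k,np.round(v,4))
print("tubmean",np.mean([o[k] for k in("blue","yellow","orange")],0))
h=cv2.cvtColor(p,cv2.COLOR_BGR2HSV)
w=cv2.inRange(h,(0,0,180),(180,50,255));w[:, :275]=0;w[:,375:]=0;w[:175]=0;w[310:]=0
c=cv2.convexHull(max(cv2.findContours(w,0,1)[0],key=cv2.contourArea))
red=cv2.inRange(h,(0,150,120),(6,255,255))|cv2.inRange(h,(172,150,120),(180,255,255));k=np.zeros_like(red);k[255:305,310:350]=red[255:305,310:350]
ys,xs=np.nonzero(k);print("arrow",cast(cal,[[xs.mean(),ys.mean()]],.006))
# tongue end corners & arrow axis
row=[(y,xs[ys==y].mean()) for y in (275,280,285,290) if (ys==y).any()];print(row,cast(cal,[[x,y] for y,x in row],.006)[:,:2])
bgr=h.copy();tong=cv2.inRange(h,(0,0,170),(180,60,255));
for y in (280,285,290,295):
    q=np.nonzero((tong[y,315:350]>0)|(k[y,315:350]>0))[0]+315;print(y,q.min(),q.max(),cast(cal,[[(q.min()+q.max())/2,y]],.006)[0,:2])
g=cv2.circle
hub=p[205:235,315:345]
s=r.read_state();print(R.from_quat(s["eef_rot"]).as_matrix().round(3))
cv2.imwrite("pics/crop0.png",cv2.resize(p[100:310,260:430],None,fx=3,fy=2.8,interpolation=cv2.INTER_CUBIC))
p,cal,o=look("scene")
for kk,v in o.items(): print("scene",kk,np.round(v,4))
E
```

```text
blue [ 0.6173 -0.0163]
blue_uv [331.7 193.7]
yellow [ 0.5314 -0.044 ]
yellow_uv [345.5 235.5]
orange [ 0.5283 -0.017 ]
orange_uv [332. 237.]
green [0.4487 0.0041]
green_uv [321.4 277. ]
tubmean [ 0.55901336 -0.02575825]
arrow [[ 0.45777398 -0.01734346  0.006     ]]
[(275, np.float64(334.1666666666667)), (280, np.float64(330.0)), (285, np.float64(330.0)), (290, np.float64(330.0))] [[ 0.4593454  -0.02281569]
 [ 0.44871208 -0.01402923]
 [ 0.43813641 -0.01405189]
 [ 0.42758394 -0.01407526]]
280 323 337 [ 0.44871208 -0.01402923]
285 323 338 [ 0.43814059 -0.01510627]
290 323 338 [ 0.42758816 -0.01512837]
295 323 338 [ 0.41705807 -0.01515122]
[[-0.     0.316  0.949]
 [-0.001  0.949 -0.316]
 [-1.    -0.001  0.   ]]
scene blue [ 0.6258 -0.0076]
scene blue_uv [276.4 266. ]
scene yellow [ 0.546  -0.0496]
scene yellow_uv [290.7 234. ]
scene orange [0.5756 0.0182]
scene orange_uv [302.  259.5]
scene green [ 4.721e-01 -2.000e-04]
scene green_uv [329.6 230.2]
```

View pics/crop0.png

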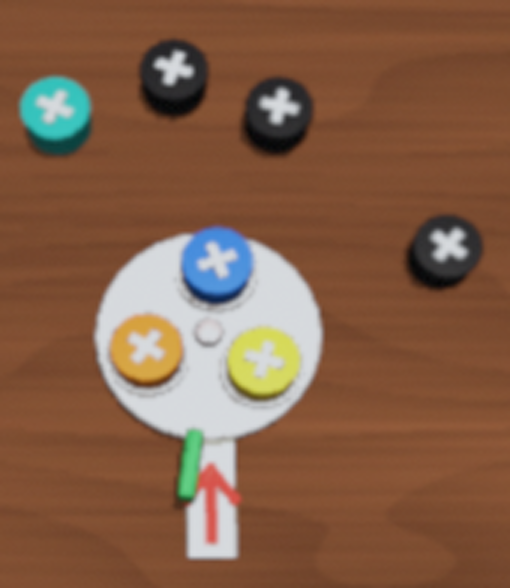

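```bash
python3 - <<'E'
from h import *
p=cv2.imread("pics/top0.png");h=cv2.cvtColor(p,cv2.COLOR_BGR2HSV)
for n,(u,v) in dict(green=(324,265),orange=(303,226),yellow=(342,231),blue=(327,196),wood=(300,270),disc=(325,208),tong=(325,290)).items(): print(n,h[v,u],h[v+1,u+1])
E
sed -i 's/^HS=.*/HS={"blue":(100,125,120,120),"yellow":(25,36,120,150),"orange":(10,24,120,150),"green":(50,85,100,80)}/; s/a,b=HS\[col\]/a,b,s,v=HS[col]/; s/(a,150,90)/(a,s,v)/' h.py
python3 - <<'E'
from h import *
p=cv2.imread("pics/top0.png");cal=vision.get_calibration("top")
pts=[]
for col in HS:
    c=blob(p,"top",col);z=.074 if col=="green" else .081
    rc=cv2.minAreaRect(c);print(col,cv2.contourArea(c),rc,cast(cal,[cv2.minEnclosingCircle(c)[0],rc[0]],z)[:,:2].round(4).tolist())
    if col=="green": print(cast(cal,cv2.boxPoints(rc),.074)[:,:2].round(4))
h=cv2.cvtColor(p,cv2.COLOR_BGR2HSV)
m=cv2.inRange(h,(0,0,150),(180,70,255));k=np.zeros_like(m);k[180:253,285:375]=m[180:253,285:375]
c=max(cv2.findContours(k,0,1)[0],key=cv2.contourArea);(u,v),rad=cv2.minEnclosingCircle(c);print("disc",u,v,rad,cast(cal,[[u,v]],.032),cast(cal,[[u,v]],.036))
x,y,w,hh=cv2.boundingRect(c);print(x,y,w,hh)
g=cv2.circle
q=k.copy();hub=k[212:227,322:338];print(h[212:227,322:338,2])
E
```

```text
green [ 69 134 202] [ 69 128 183]
orange [ 18 123 214] [ 15  24 212]
yellow [ 31 142 217] [ 31 135 217]
blue [109  70 209] [107 142 218]
wood [ 11 154 136] [ 11 155 132]
disc [135   3 177] [135   3 172]
tong [107   8 221] [105   7 220]
blue 407.0 ((332.0, 193.5), (23.0, 22.0), 90.0) [[0.6182, -0.0168], [0.6178, -0.0169]]
yellow 387.5 ((347.0, 229.0), (22.0, 22.0), 90.0) [[0.5451, -0.0475], [0.5447, -0.047]]
orange 399.0 ((308.5, 224.0), (22.0, 23.0), 90.0) [[0.5542, 0.0305], [0.5546, 0.0303]]
green 105.0 ((322.68994140625, 265.8253479003906), (5.683039665222168, 24.31812286376953), 7.594643592834473) [[0.4707, -0.0012], [0.471, 0.0015]]
[[ 0.4476  0.0102]
 [ 0.4961  0.004 ]
 [ 0.4946 -0.0073]
 [ 0.4461 -0.001 ]]
disc 329.0033264160156 219.87417602539062 38.013450622558594 [[ 0.57288917 -0.01140559  0.032     ]] [[ 0.57209931 -0.01136452  0.036     ]]
291 183 77 70
[[221 221 221 221 220 218 214 209 211 212 210 211 214 218 219 220]
 [221 221 221 220 217 212 204 203 211 215 216 219 220 221 221 221]
 [221 221 220 214 204 198 200 203 207 205 206 215 220 221 221 221]
 [221 221 216 202 194 201 208 211 211 208 201 204 217 221 221 221]
 [221 219 211 189 191 206 212 215 214 212 207 201 213 220 221 221]
 [221 217 201 189 201 212 217 219 217 215 211 203 204 217 221 221]
 [221 215 194 186 205 216 220 220 220 219 215 202 197 215 221 221]
 [220 215 191 177 200 217 221 221 221 220 213 197 200 216 220 219]
 [220 218 201 167 185 210 218 218 219 216 202 185 207 219 219 211]
 [220 220 209 171 160 187 200 200 205 199 177 181 212 220 214 201]
 [219 220 217 200 166 150 153 156 160 161 173 202 218 219 209 196]
 [215 221 220 216 200 171 153 153 157 172 202 216 219 213 206 204]
 [213 221 221 220 217 208 204 203 204 208 217 220 216 202 202 211]
 [212 220 221 221 220 219 219 219 219 219 220 220 213 203 205 213]
 [212 220 221 221 221 221 221 221 221 221 221 217 206 204 208 214]]
```

```bash
python3 -m pendant '0 -1 0.89 -0.2145 0 0;0 -1 0.89 -0.2145 0 0;0 -1 0.89 -0.2145 0 0;0 -1 0.89 -0.2145 0 0;0 -1 0.89 -0.2145 0 0;0 -1 0.89 -0.2145 0 0;0 -1 0.89 -0.2145 0 0;0 -1 0.89 -0.2145 0 0' -1 5; python3 -c "
from h import *
print(R.from_quat(r.read_state()['eef_rot']).as_matrix().round(3))"
```

```text
time: 1.0
ee_pos: [0.3319, 0.2812, 0.1847]
eef_rot: [0.003, 0.707, -0.002, 0.707]
ft_force: [-0.5, 0.6, -0.5]
width: 0.0308
[[ 0.001  0.007  1.   ]
 [ 0.     1.    -0.007]
 [-1.     0.     0.001]]
```

```bash
python3 -m pendant '0 -1 0.53 0 0 0;0 -1 0.53 0 0 0;0 -1 0.53 0 0 0;0 -1 0.53 0 0 0;0 -1 0.53 0 0 0;0 -1 0.53 0 0 0;0 -1 0.53 0 0 0;0 -1 0.53 0 0 0' && python3 -m pendant '0 -0.26 0 0 0 0;0 -0.26 0 0 0 0;0 -0.26 0 0 0 0;0 -0.26 0 0 0 0'; python3 -c "
from h import *
s=r.read_state();print(s['ee_pos'].round(4),s['width'])
print(R.from_quat(s['eef_rot']).as_matrix().round(3))
p,d=vision.camera('scene');cv2.imwrite('pics/s1.png',p[150:330,200:440].repeat(3,0).repeat(3,1))
"
```

```text
time: 1.8
ee_pos: [0.4622, 0.0358, 0.1843]
eef_rot: [0.0, 0.707, -0.0, 0.707]
ft_force: [-0.7, 0.3, 0.1]
width: 0.0004
time: 2.2
ee_pos: [0.4621, -0.0276, 0.1844]
eef_rot: [-0.001, 0.707, 0.001, 0.707]
ft_force: [0.4, 0.3, 0.2]
width: 0.0002
[ 0.4621 -0.0276  0.1844] 0.0001773876422350916
[[-0.    -0.002  1.   ]
 [ 0.001  1.     0.002]
 [-1.     0.001 -0.   ]]
```

View pics/s1.png

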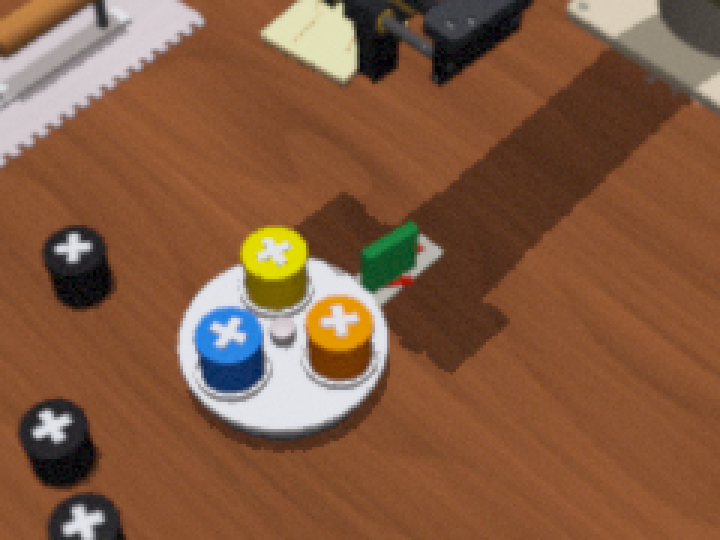

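```bash
python3 -c "
from h import *
s=r.read_state();print(s['ee_pos'].round(4),s['width'])
p,d=vision.camera('scene');c=vision.get_calibration('scene')
e=s['ee_pos']
q=cv2.projectPoints(np.array([e,e+[0,.0,.1],e+[0,.06,0],e-[0,.06,0]]),c['rvec'],c['tvec'],c['camera_matrix'],np.array([c['k1'],0,0,0.]))[0][:,0];print(q)
for x in q: cv2.circle(p,tuple(int(v) for v in x),1,(255,0,255),-1)
cv2.imwrite('pics/s2.png',cv2.resize(p[60:260,210:450],None,fx=3,fy=3))
"
```

```text
[ 0.4621 -0.0275  0.1843] 0.00019627338877680004
[[325.23868068 187.58568162]
 [326.32992784 151.1354276 ]
 [346.137364   202.74961303]
 [305.49398542 173.28422635]]
```

View pics/s2.png

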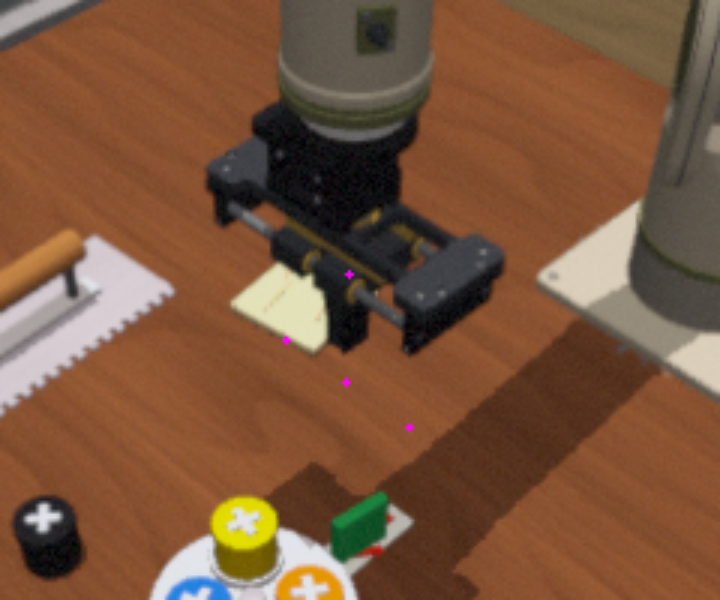

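```bash
python3 -c "
from h import *
p,d=vision.camera('scene');c=vision.get_calibration('scene')
K=c['camera_matrix'];M=cv2.Rodrigues(c['rvec'])[0];t=c['tvec']
uv=[(u,v) for v in range(160,194,3) for u in (322,325,328)]
n=cv2.undistortPoints(np.float64(uv).reshape(-1,1,2),K,np.array([c['k1'],0,0,0.]))[:,0]
for (u,v),a in zip(uv,n):
    P=M.T@(np.r_[a,1]*d[v,u]-t);print(u,v,P.round(3),p[v,u])
"
```

```text
322 160 [ 0.5   -0.001  0.303] [28 28 29]
325 160 [0.498 0.004 0.305] [26 31 40]
328 160 [0.491 0.004 0.3  ] [21 37 45]
322 163 [ 0.47  -0.03   0.257] [13 10 12]
325 163 [ 0.471 -0.021  0.264] [18 16  9]
328 163 [ 0.47  -0.015  0.267] [16 13 14]
322 166 [ 0.471 -0.03   0.25 ] [16 14 11]
325 166 [ 0.472 -0.021  0.257] [17 17 16]
328 166 [ 0.464 -0.02   0.252] [17 15 15]
322 169 [ 0.471 -0.029  0.242] [24 27 25]
325 169 [ 0.473 -0.019  0.25 ] [23 20 22]
328 169 [ 0.463 -0.02   0.243] [12  5 14]
322 172 [ 0.471 -0.029  0.234] [18 23 15]
325 172 [ 0.47  -0.022  0.238] [14 14 14]
328 172 [ 0.463 -0.02   0.235] [10 16 12]
322 175 [ 0.47  -0.03   0.225] [29 41 71]
325 175 [ 0.471 -0.02   0.232] [14 14  7]
328 175 [ 0.463 -0.02   0.226] [37 50 86]
322 178 [ 0.314 -0.181  0.002] [ 57  93 151]
325 178 [ 0.307 -0.177  0.   ] [ 45  80 133]
328 178 [ 0.301 -0.171  0.001] [ 47  84 141]
322 181 [ 0.323 -0.172  0.004] [ 50  83 139]
325 181 [ 0.316 -0.167  0.002] [ 53  85 145]
328 181 [ 0.309 -0.163  0.   ] [ 54  91 150]
322 184 [ 0.329 -0.165  0.001] [ 44  77 133]
325 184 [ 0.324 -0.16   0.001] [ 49  82 137]
328 184 [ 0.32  -0.152  0.004] [ 50  84 140]
322 187 [ 0.34  -0.155  0.005] [ 55  86 143]
325 187 [ 0.332 -0.152  0.001] [ 47  80 134]
328 187 [ 0.325 -0.147  0.   ] [ 49  83 138]
322 190 [ 0.346 -0.149  0.003] [ 49  83 137]
325 190 [ 0.341 -0.143  0.003] [ 50  84 140]
328 190 [ 0.337 -0.136  0.005] [ 46  82 137]
322 193 [ 0.353 -0.142  0.002] [ 57  89 146]
325 193 [ 0.349 -0.135  0.003] [ 46  80 139]
328 193 [ 0.343 -0.129  0.003] [ 43  80 136]
```

The tool and camera agree horizontally, but the visible fingertips end about 35 mm above the TCP. I'll go down to TCP z ≈ 0.025. At that height the fingers overlap the tab under either reading, and the gripper body still clears the tub lids.

```bash
python3 -m pendant '0 -0.03 0 0 0 0;0.2 -0.03 0 0 0 0;0.35 -0.03 0 0 0 0;0.45 -0.03 0 0 0 0;0.55 -0.03 0 0 0 0;0.6 -0.03 0 0 0 0;0.636 -0.03 0 0 0 0;0.636 -0.03 0 0 0 0'
```

```text
time: 3.15
ee_pos: [0.4619, -0.0371, 0.025]
eef_rot: [-0.0, 0.707, -0.0, 0.707]
ft_force: [0.3, -0.4, -0.2]
width: 0.0005
```

```bash
python3 -m pendant '0 0.02 0 0 0 0;0 0.04 0 0 0 0;0 0.06 0 0 0 0;0 0.08 0 0 0 0;0 0.1 0 0 0 0;0 0.12 0 0 0 0;0 0.14 0 0 0 0;0 0.16 0 0 0 0'
python3 - <<'E'
from h import *
p,c,o=look("top","pics/t1.png")
A=np.array([.572,-.0113])
for k in("blue","yellow","orange","green"): v=o[k]-A;print(k,o[k].round(3),o[k+"_uv"],np.hypot(*v).round(3),np.degrees(np.arctan2(v[1],v[0])).round(1))
E
```

```text
time: 3.95
ee_pos: [0.4622, 0.0032, 0.0254]
eef_rot: [0.0, 0.707, -0.0, 0.707]
ft_force: [0.1, -2.5, 0.6]
width: 0.0007
blue [ 0.617 -0.024] [335.7 194.1] 0.046 -16.3Traceback (most recent call last):
  File "<stdin>", line 4, in <module>
TypeError: unsupported operand type(s) for -: 'NoneType' and 'float'
```

View pics/t1.png

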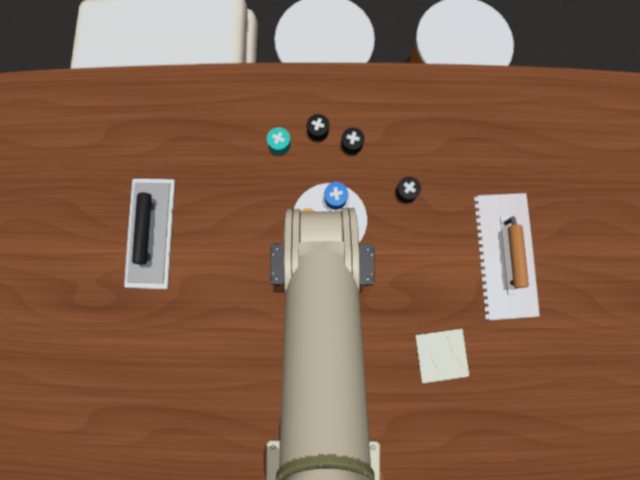

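Run:
```python
import numpy as np
f=lambda a:.44*np.array([np.sin(np.radians(a)),np.cos(np.radians(a))])
for s in (172.5,136.5,100.5,64.5):
    print(s,'; '.join('0 %.3f %.3f 0 0 0'%tuple(f(s-4.5*i)-f(s)) for i in range(1,9)))
```

```text
172.5 0 0.034 0.006 0 0 0; 0 0.068 0.014 0 0 0; 0 0.100 0.025 0 0 0; 0 0.132 0.039 0 0 0; 0 0.163 0.055 0 0 0; 0 0.192 0.074 0 0 0; 0 0.219 0.094 0 0 0; 0 0.245 0.117 0 0 0
136.5 0 0.024 0.025 0 0 0; 0 0.046 0.051 0 0 0; 0 0.066 0.080 0 0 0; 0 0.084 0.109 0 0 0; 0 0.099 0.140 0 0 0; 0 0.112 0.172 0 0 0; 0 0.122 0.205 0 0 0; 0 0.130 0.239 0 0 0
100.5 0 0.005 0.034 0 0 0; 0 0.007 0.069 0 0 0; 0 0.007 0.103 0 0 0; 0 0.004 0.138 0 0 0; 0 -0.002 0.172 0 0 0; 0 -0.011 0.205 0 0 0; 0 -0.022 0.238 0 0 0; 0 -0.035 0.270 0 0 0
64.5 0 -0.016 0.031 0 0 0; 0 -0.035 0.060 0 0 0; 0 -0.055 0.087 0 0 0; 0 -0.078 0.113 0 0 0; 0 -0.103 0.138 0 0 0; 0 -0.129 0.160 0 0 0; 0 -0.157 0.180 0 0 0; 0 -0.187 0.197 0 0 0
```

```bash
python3 -m pendant '0 0.034 0.006 0 0 0;0 0.068 0.014 0 0 0;0 0.1 0.025 0 0 0;0 0.132 0.039 0 0 0;0 0.163 0.055 0 0 0;0 0.192 0.074 0 0 0;0 0.219 0.094 0 0 0;0 0.245 0.117 0 0 0'
cat > c.py <<'E'
from h import *
A=np.array([.572,-.0113]);e=r.read_state()["ee_pos"][:2]-A
print("finger",np.hypot(*e).round(4),np.degrees(np.arctan2(e[1],e[0])).round(1))
for n in("top","scene"):
    p,c,o=look(n,f"pics/last_{n}.png")
    for k in("blue","yellow","orange","green"):
        if o.get(k) is not None: v=o[k]-A;print(n,k,o[k].round(4),o[k+"_uv"],np.hypot(*v).round(3),np.degrees(np.arctan2(v[1],v[0])).round(1))
E
python3 c.py
```

```text
time: 4.8
ee_pos: [0.4917, 0.0647, 0.0254]
eef_rot: [-0.0, 0.707, 0.0, 0.707]
ft_force: [-0.6, -1.5, 0.2]
width: 0.0004
finger 0.1106 136.5
top blue [ 0.6002 -0.0483] [347.5 202. ] 0.047 -52.7
top yellow [ 0.5273 -0.034 ] [340.5 237.5] 0.05 -153.1
top orange [0.5917 0.0225] [312.5 206. ] 0.039 59.8
scene blue [ 0.6017 -0.048 ] [272.4 248.5] 0.047 -51.1
scene yellow [ 0.5282 -0.0168] [306.7 237.9] 0.044 -172.9
scene orange [0.5936 0.031 ] [300. 268.] 0.048 62.9
scene green [0.5243 0.079 ] [339.1 264.3] 0.102 117.8
```

```bash
python3 -m pendant '0 0.024 0.025 0 0 0;0 0.046 0.051 0 0 0;0 0.066 0.08 0 0 0;0 0.084 0.109 0 0 0;0 0.099 0.14 0 0 0;0 0.112 0.172 0 0 0;0 0.122 0.205 0 0 0;0 0.13 0.239 0 0 0'
python3 c.py
```

```text
time: 5.7
ee_pos: [0.5518, 0.0969, 0.0254]
eef_rot: [0.0, 0.707, 0.0, 0.707]
ft_force: [-2.0, -1.5, -0.4]
width: 0.0005
finger 0.11 100.6
top blue [ 0.5738 -0.0568] [351.8 214.8] 0.046 -87.7
top yellow [0.5317 0.0101] [318.5 235.3] 0.046 152.1
top orange [0.6127 0.0138] [316.9 195.9] 0.048 31.6
scene blue [ 0.5747 -0.0579] [278.6 239.1] 0.047 -86.7
scene yellow [ 0.5375 -0.0061] [307. 243.] 0.035 171.5
scene orange [0.6125 0.0114] [287.1 267.7] 0.046 29.3
scene green [0.5729 0.0907] [327.  281.1] 0.102 89.5
```

```bash
python3 -m pendant '0 0.005 0.034 0 0 0;0 0.007 0.069 0 0 0;0 0.007 0.103 0 0 0;0 0.004 0.138 0 0 0;0 -0.002 0.172 0 0 0;0 -0.011 0.205 0 0 0;0 -0.022 0.238 0 0 0;0 -0.035 0.27 0 0 0'
python3 c.py
```

```text
time: 6.6
ee_pos: [0.6193, 0.0877, 0.0254]
eef_rot: [0.0, 0.707, 0.0, 0.707]
ft_force: [-1.7, -1.0, -0.3]
width: 0.0003
finger 0.1097 64.4
top blue [ 0.5453 -0.0487] [347.8 228.7] 0.046 -125.5
top yellow [0.5536 0.0303] [308.5 224.5] 0.045 113.9
top orange [ 0.6198 -0.0163] [331.7 192.6] 0.048 -6.0
scene orange [ 0.6308 -0.0159] [272. 265.] 0.059 -4.5
scene green [0.6393 0.0767] [299.1 296.4] 0.111 52.6
```

```bash
python3 -m pendant '0 -0.016 0.031 0 0 0;0 -0.035 0.06 0 0 0;0 -0.055 0.087 0 0 0;0 -0.078 0.113 0 0 0;0 -0.103 0.138 0 0 0;0 -0.129 0.16 0 0 0;0 -0.157 0.18 0 0 0;0 -0.187 0.197 0 0 0'
python3 c.py;  python3 - <<'E'
import numpy as np
f=lambda a:.44*np.array([np.sin(np.radians(a)),np.cos(np.radians(a))])
print('; '.join('%d:0 %.3f %.3f'%(s,*(f(s)-f(28.5))) for s in range(8,29,2)))
E
```

```text
time: 7.5
ee_pos: [0.6684, 0.0406, 0.0254]
eef_rot: [0.0, 0.707, 0.0, 0.707]
ft_force: [-1.1, 0.4, -0.8]
width: 0.0006
finger 0.1094 28.3
top blue [ 0.5288 -0.0262] [336.6 236.8] 0.046 -160.9
top orange [ 0.609  -0.0415] [344.1 197.8] 0.048 -39.3
scene blue [ 0.5309 -0.0249] [303.3 236.5] 0.043 -161.6
scene yellow [0.582  0.0321] [304.4 265.1] 0.045 77.0
scene orange [0.5833 0.0446] [308. 269.] 0.057 78.5
scene green [0.6926 0.0313] [264.6 298.5] 0.128 19.5
8:0 -0.149 0.049; 10:0 -0.134 0.047; 12:0 -0.118 0.044; 14:0 -0.104 0.040; 16:0 -0.089 0.036; 18:0 -0.074 0.032; 20:0 -0.059 0.027; 22:0 -0.045 0.021; 24:0 -0.031 0.015; 26:0 -0.017 0.009; 28:0 -0.003 0.002
```

```bash
python3 -m pendant '0 -0.017 0.009 0 0 0;0 -0.031 0.015 0 0 0;0 -0.045 0.021 0 0 0;0 -0.059 0.027 0 0 0;0 -0.074 0.032 0 0 0;0 -0.089 0.036 0 0 0;0 -0.104 0.04 0 0 0;0 -0.111 0.042 0 0 0'
python3 -m pendant '0 0 0 0 0 0;0 0 0 0 0 0'
python3 c.py
```

```text
time: 8.4
ee_pos: [0.6785, 0.0127, 0.0254]
eef_rot: [0.0, 0.707, -0.0, 0.707]
ft_force: [-1.0, 0.2, 0.4]
width: 0.0008
time: 8.6
ee_pos: [0.6786, 0.0132, 0.0255]
eef_rot: [0.0, 0.707, -0.0, 0.707]
ft_force: [0.4, 0.1, -0.5]
width: 0.0001
finger 0.1094 13.0
top blue [ 0.527 -0.02 ] [333.5 237.6] 0.046 -169.1
top orange [ 0.6002 -0.0498] [348.2 202. ] 0.048 -53.8
scene blue [ 0.5272 -0.0155] [307.4 238. ] 0.045 -174.6
scene yellow [0.5934 0.0295] [299.6 267.5] 0.046 62.4
scene orange [ 0.5909 -0.045 ] [277.  246.5] 0.039 -60.8
scene green [ 6.983e-01 -3.000e-04] [252.5 290.5] 0.127 5.0
```

```bash
python3 -m pendant '0 -0.008 0.001 0 0 0;0 -0.015 0.002 0 0 0;0 -0.021 0.002 0 0 0;0 -0.021 0.002 0 0 0'
python3 -m pendant '0 0.03 0 0 0 0;0 0.06 0 0 0 0;-0.1 0.06 0 0 0 0;-0.25 0.06 0 0 0 0;-0.4 0.06 0 0 0 0;-0.55 0.06 0 0 0 0;-0.7 0.06 0 0 0 0;-0.7 0.06 0 0 0 0'
python3 -m pendant '0 0.2 0 0 0 0;0 0.4 0 0 0 0;0 0.6 0 0 0 0;0 0.8 0 0 0 0;0 0.95 0 0 0 0;0 1 0 0 0 0;0 1 0 0 0 0;0 1 0 0 0 0'
python3 c.py; python3 -c "
import cv2;p=cv2.imread('pics/last_top.png');cv2.imwrite('pics/t2.png',cv2.resize(p[150:330,230:430],None,fx=3,fy=3,interpolation=2))"
```

```text
time: 9.1
ee_pos: [0.679, 0.0078, 0.0255]
eef_rot: [0.0, 0.707, -0.0, 0.707]
ft_force: [-0.9, 0.4, 0.6]
width: 0.0005
time: 9.9
ee_pos: [0.6814, 0.0238, 0.2066]
eef_rot: [0.0, 0.704, 0.001, 0.71]
ft_force: [0.7, -0.6, -0.9]
width: 0.0002
time: 10.7
ee_pos: [0.6791, 0.2716, 0.2002]
eef_rot: [-0.0, 0.707, -0.001, 0.707]
ft_force: [1.2, -0.3, 0.2]
width: 0.0004
finger 0.3025 69.3
top blue [ 0.5263 -0.013 ] [330. 238.] 0.046 -177.8
top yellow [0.5956 0.0296] [309.  204.1] 0.047 60.1
top orange [ 0.5992 -0.0503] [348.5 202.5] 0.048 -55.1
top green [ 0.665  -0.0078] [327.5 172. ] 0.093 2.2
scene blue [ 0.5285 -0.0128] [307.8 239. ] 0.044 -178.0
scene yellow [0.595  0.0279] [298.5 267.5] 0.045 59.6
scene orange [ 0.5979 -0.0519] [272.5 246.5] 0.048 -57.5
scene green [ 0.6761 -0.0067] [258.8 282.1] 0.104 2.5
```

View pics/t2.png

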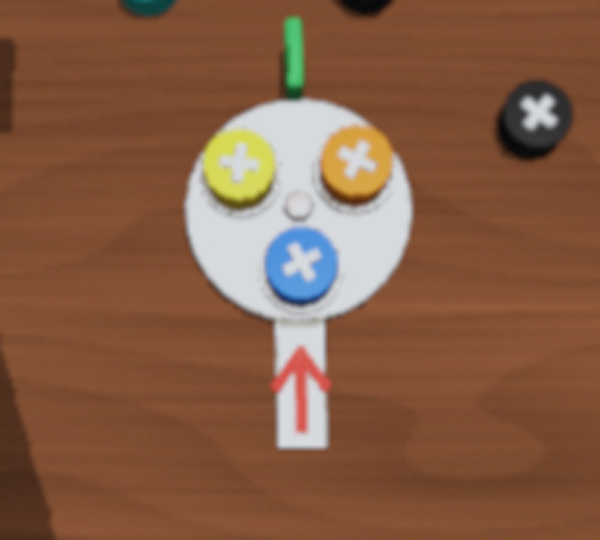

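The blue tub at (302,265) in the crop lines up with the arrow at x≈302. Its measured position is (0.5263, -0.0130), against a station at about (0.526, -0.0125). All tubs are upright in their pockets and the hand is clear, so I'm handing in.

```bash
python3 -c "
from bench import r,close_job
import numpy as np
print(np.abs(r.read_state()['joint_vel']).max()); close_job()"
```

```text
0.004096420079135636
the job is handed in; nothing more can be done
```

I pushed the green tab clockwise about 171° with the shut fingers, then lifted the hand away and handed the job in. The job took about 11 s of the 43 s allowed, and the job system gave no verdict.

**Final position:** the top camera put the blue tub at (0.526, -0.013), within about 1 mm of the station as I measured it. The scene camera put it about 2.5 mm from the station. The limit is 8 mm.

**Other checks:**
- All three tubs looked upright in their pockets.
- The hand was well clear and still when I handed in.
- The highest tool force I read after any push was about 2.5 N.
- I did not re-measure the trowel, float and tile at the end. The hand passed well above that level on the way in and out, and never came near them while it was down pushing.

**Disagreements along the way:**
- The drawn fingertips end about 35 mm above the stated TCP. I chose a pushing height that worked for either reading.
- Just before the last small push, the two cameras differed by about 5° on the blue tub, probably because the arm was in the top camera's view. With the arm out of the way they agreed to 0.2°.

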